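# Build the tiered pastry stand on the bread buffet

### The job

Build the tiered pastry stand on the round marble slab, from the bottom up: first the large wooden tray on the slab, then the medium tray on the large one's pillar, then the small tray on the medium one's pillar, and last the steel dip cup on the small tray's pillar. Each piece stands upright and well centred on the one below and is let go before the next is added. Leave the salt shaker, jam jar and butter ramekin where they are.

Things in the scene. Friction and masses are not known exactly. Their poses are not given: they have to be found in the camera images.
- base: flat round disc of white marble, 160 mm across and 12 mm thick, without a pillar, lying on the counter and fixed to it. Origin: centre of its underside, on the counter; its top is 12 mm above. z is up.
- large_tier: large round tray of light wood, 144 mm across, rim 14 mm high and 5 mm wide, floor 8 mm thick, with a plain round pillar 40 mm thick in its middle (the grip; flat top 68 mm above the tray's underside; the 4 mm collar at its foot is decoration). One loose piece, flat underneath, about 260 g. Origin: centre of its underside; z up along the pillar. Yaw does not matter.
- medium_tier: medium round tray of light wood, 116 mm across, rim 14 mm high and 5 mm wide, floor 8 mm thick, with a plain round pillar 40 mm thick in its middle (the grip; flat top 68 mm above the tray's underside; the 4 mm collar at its foot is decoration). One loose piece, flat underneath, about 200 g. Origin: centre of its underside; z up along the pillar. Yaw does not matter.
- small_tier: small round tray of light wood, 88 mm across, rim 14 mm high and 5 mm wide, floor 8 mm thick, with a plain round pillar 40 mm thick in its middle (the grip; flat top 68 mm above the tray's underside; the 4 mm collar at its foot is decoration). One loose piece, flat underneath, about 140 g. Origin: centre of its underside; z up along the pillar. Yaw does not matter.
- dip_cup: small open straight-sided round cup of bare steel, 50 mm outside diameter, 45 mm high, wall 3 mm, standing mouth up, loose, about 90 g. Origin: centre of its underside; z is up.
- salt_shaker: white porcelain salt shaker, 38 mm across the foot, 60 mm high, loose; a bystander. Origin: centre of its underside.
- jam_jar: amber glass jam jar with a brass lid, 44 mm across, 55 mm high, loose; a bystander. Origin: centre of its underside.
- ramekin: white porcelain butter ramekin, 74 mm across the rim, 35 mm high, loose; a bystander. Origin: centre of its underside.
Mind the look-alikes: they are no part of the job. Leave any blue look-alike of the dip_cup alone.

How it is judged (in metres and radians):
On the way, in this order (a step that is already met when the one before it is completed fails the run):
1. the large tray stands centred on the marble slab, let go (horizontal distance between large_tier and base below 0.012 m and z of large_tier in the frame of base between 0.007 and 0.017 m and angle between large_tier's own z axis and vertical below 0.08 rad and linear speed of large_tier below 0.03 m/s and contact force between the fingers and large_tier below 0.3 N), for 0.2 s.
2. the medium tray stands centred on the large tray's pillar, let go (horizontal distance between medium_tier and large_tier below 0.012 m and z of medium_tier in the frame of large_tier between 0.063 and 0.073 m and angle between medium_tier's own z axis and vertical below 0.08 rad and linear speed of medium_tier below 0.03 m/s and contact force between the fingers and medium_tier below 0.3 N), for 0.2 s.
3. the small tray stands centred on the medium tray's pillar, let go (horizontal distance between small_tier and medium_tier below 0.012 m and z of small_tier in the frame of medium_tier between 0.063 and 0.073 m and angle between small_tier's own z axis and vertical below 0.08 rad and linear speed of small_tier below 0.03 m/s and contact force between the fingers and small_tier below 0.3 N), for 0.2 s.
4. the steel cup stands centred on the small tray's pillar, let go (horizontal distance between dip_cup and small_tier below 0.012 m and z of dip_cup in the frame of small_tier between 0.063 and 0.073 m and angle between dip_cup's own z axis and vertical below 0.08 rad and linear speed of dip_cup below 0.03 m/s and contact force between the fingers and dip_cup below 0.3 N), for 0.2 s.
At the end, for the whole second after the job is handed in: From the bottom up: marble slab, large tray, medium tray, small tray, steel cup. Each stands upright (within 0.08 rad), seated on the one below (within 5 mm in height), its axis within 12 mm of the axis of the piece directly below; all are at rest and let go (all of step 1 and all of step 2 and all of step 3 and all of step 4); the robot touches nothing.
It fails at once if the salt shaker is shifted by more than 30 mm (distance of salt_shaker from where it was at the start of the episode above 0.03 m).
It fails at once if the jam jar is shifted by more than 30 mm (distance of jam_jar from where it was at the start of the episode above 0.03 m).
It fails at once if the ramekin is shifted by more than 30 mm (distance of ramekin from where it was at the start of the episode above 0.03 m).
It also fails if it takes over 115 s, if anything falls off the work surface, if the arm or the gripper's body presses on something with over 40 N, if the wrist force passes 120 N, or if a joint passes its speed limit or range.

### The arm

A 6-joint arm with a two-finger parallel gripper is mounted at the origin on the work surface. World frame = base frame: x ahead of the robot, y to its left, z up, the work surface at z = 0. Lengths are in m, angles in degrees, forces in N, time in s.
With the tool pointing down it reaches from about 0.225 to 0.875 m from the base axis. Payload 3.4 kg.
Tool frame: the origin (TCP) lies midway between the tips of the shut fingers; the grasp point (between the pads) lies 19 mm behind it; z points along the fingers, y is the line along which they close (so a half turn about z gives the same grasp; the last joint's range is limited). The gripper opens to 85 mm and grips with 20 to 120 N. Pads are 22 mm wide; open, the fingers measure 114 mm over their backs; the gripper's body (76 mm by 85 mm) begins 54 mm behind the grasp point. The pads swing forward as they close: fully open they stand 13 mm farther back than shut.
Start: joints at [-74.083, 15.808, 86.224, -0, 77.962, -6.933], TCP at [0.223, -0.53, 0.231] pointing down, gripper open.
Joint ranges: [-165.64, 165.64], [-43.16, 119.46], [12.63, 154.43], [-67.54, 247.53], [6.08, 155.33], [-154.97, 154.97]. Speed limits (degrees/s): [147.25, 147.25, 180, 180, 180, 180].

### API

Orientations are given as a 3x3 rotation matrix whose columns are the frame's x, y, z axes.
In Python, from bench import manip gives the robot as it stands. The module is installed in compiled form; this text tells all that it offers.
- The arm moves only by the tool servo_tool, never from a script. Its argument "deltas" is one flat list of numbers, 5 for each row, row after row: the opening, from 0 (shut) to 1 (fully open), then the shift along the world's x, y, z in units of 40 mm (1.0 is 40 mm), then the turn about the world's z in units of 6 degrees (1.0 is 6 degrees). A call has 1 to 5 rows; each row shifts and turns the commanded pose from where the row before left it; what a row does not reach is not made up. A row lasts 1/10 s, in which the tool goes at most 50 mm and 8.59 degrees, less where a joint would pass 70% of its speed; a pose out of reach is approached as far as the arm can. A call is refused whole if a number of a shift passes 1 or a number of a turn 1, either way. A call with a gripper value outside its range is refused whole. The fingers move at their own pace and stop on an object; "force" is the grip in N (left out, the last holds). Time passes only in rows, so rows that do not move let the fingers close. It gives the time, the measured TCP pose, the force, the opening and the grip force at its end, in the units of the state.
- manip.get_state(): the state, without advancing time (a new reading comes with each control period).
- manip.camera(name): name is "side" or "top" or "wrist"; returns a dict with "frame" (400x640x3 uint8, blue, green, red), "fovy" (degrees; the focal length in pixels is half the picture's height over the tangent of half this angle, whatever the lens; pixels are square), "cx", "cy" (the principal point, pixels), "eye" and "rotation" of the camera in the world; the wrist camera has in their place "mount" (4x4, takes a point from camera to tool coordinates, whose origin is the TCP and whose axes are the flange's). Camera axes: x right, y up, looking along -z (the intrinsics and any distortion apply to the point x, -y, -z); pixel columns grow to the right and rows downward; lengths in m; the calibration is good to about 2 mm. A picture is of the moment at which its call begins: read the wrist's pose just before it. There is no depth.
- manip.sign_off(): hands the job in; it is judged then, once.
The state is a dict: "time": time; "q": joint angles; "joint_vel": joint speeds; "tau": joint torques, N m; "ee_pos": TCP position; "ee_rot": TCP orientation; "wrist_force": force on the tool from outside, world axes, zero at the start; "wrist_torque": the same for the moment, N m; "grip_width": finger opening in m; "grip_force": force on a finger pad.
Only numpy, scipy, OpenCV 4.12 (cv2) and the standard library are available. Lean on these libraries where they do the work, as an engineer would, in place of code of your own. Each camera call takes 0.05 s, during which the arm holds its last target. There are 200 camera calls.

## Working session

There is one attempt and no reset: what is moved stays moved. The work goes in short steps, Python scripts to look and compute and a tool call to move; the robot and the scene stay as the last step left them, time stands still between calls to the robot, and variables do not carry over. Pictures are saved under pics/ and viewed, at most 14 in all, crops included, and the job is handed in when it is done.

Besides the shell and the picture viewer there is one more tool, called after "Request:" as name(argument=value, ...) on one line, values as JSON. servo_tool: Moves the arm, as the interface text tells. Its arguments: {"type":"object","properties":{"deltas":{"type":"array"},"force":{"type":"number"}},"required":["deltas"]}

```bash
mkdir -p pics; cat > h.py <<'E'
import numpy as np, cv2
from bench import manip
def cam(n):
    s=manip.get_state(); c=manip.camera(n)
    if n=='wrist':
        T=np.eye(4);T[:3,:3]=s['ee_rot'];T[:3,3]=s['ee_pos'];M=T@np.array(c['mount']);c['eye']=M[:3,3];c['rotation']=M[:3,:3]
    c['eye']=np.array(c['eye']);c['rotation']=np.array(c['rotation']);c['f']=200/np.tan(np.radians(c['fovy'])/2)
    return c
def ray(c,u,v,z):
    d=c['rotation']@np.array([(u-c['cx'])/c['f'],-(v-c['cy'])/c['f'],-1]);e=c['eye']
    return e+d*(z-e[2])/d[2]
def proj(c,p):
    q=c['rotation'].T@(np.array(p)-c['eye']);return c['cx']+c['f']*q[0]/-q[2],c['cy']-c['f']*q[1]/-q[2]
E
python3 - <<'E'
from h import *
for n in('top','side'):
    c=cam(n);cv2.imwrite(f'pics/{n}0.png',c['frame']);print(n,{k:(np.round(v,4).tolist() if hasattr(v,'tolist') else v) for k,v in c.items() if k!='frame'})
s=manip.get_state();print(s['time'],s['ee_rot'],s['grip_width'])
E
```

```text
top {'fovy': 42.4181082097939, 'cx': 325.2228625834081, 'cy': 196.55790235624724, 'eye': [0.336, 0.0151, 1.2093], 'rotation': [[-0.0172, 0.9909, -0.1334], [-0.9996, -0.014, 0.0243], [0.0222, 0.1337, 0.9908]], 'f': 515.3892}
side {'fovy': 57.795626904877345, 'cx': 317.71506580126703, 'cy': 196.19984608805296, 'eye': [0.3689, 0.6175, 0.8056], 'rotation': [[-0.977, 0.1593, -0.1415], [-0.2128, -0.7628, 0.6106], [-0.0107, 0.6267, 0.7792]], 'f': 362.3321}
0.1 [[ 9.21533208e-01  3.88299259e-01 -4.81208396e-04]
 [ 3.88299512e-01 -9.21531792e-01  1.62640709e-03]
 [ 1.88083834e-04 -1.68564113e-03 -9.99998562e-01]] 0.08519862605326499
```

View pics/top0.png

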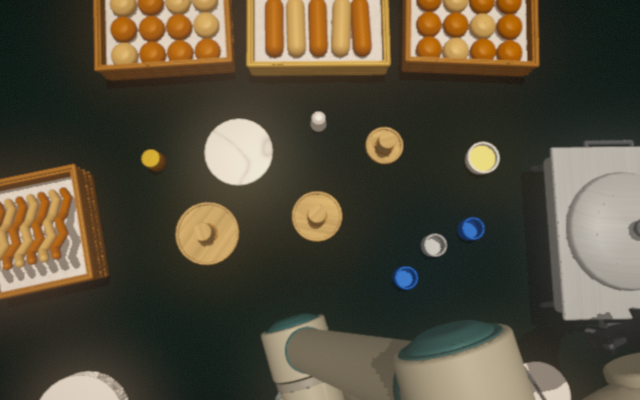

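View pics/side0.png

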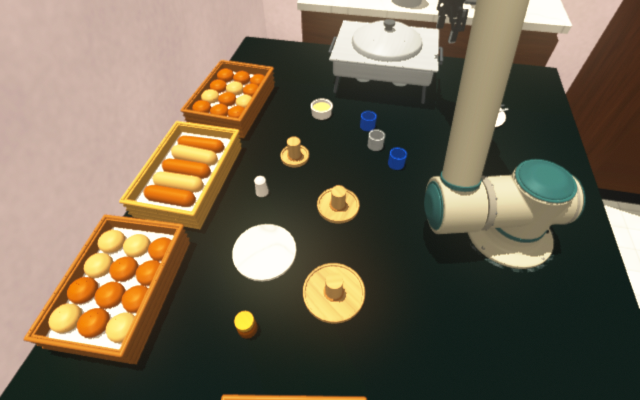

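The top view shows the slab at (238,152), the large tray at (207,233), medium at (317,216) and small at (384,145). The side view shows the same layout.
Candidates for the dip cup in the top view are the grey steel cup at (433,245), the blue cups at (405,278) and (472,229), and the white and yellow ramekin at (482,158). I choose the grey one.
For the trays, the three wooden discs differ in size. The crates with pastries are not candidates.

```bash
cat > meas.py <<'E'
from h import *
def fit(c,mask,z,near,name):
    n,l,st,ce=cv2.connectedComponentsWithStats(mask.astype(np.uint8))
    u,v=near;b=l[v-4:v+5,u-4:u+5].ravel();b=b[b>0]
    k=np.bincount(b).argmax();m=(l==k).astype(np.uint8)
    ct=max(cv2.findContours(m,0,1)[0],key=cv2.contourArea);h=cv2.convexHull(ct)[:,0]
    P=np.array([ray(c,a,b2,z)[:2] for a,b2 in ct[:,0]])
    A=np.c_[2*P,np.ones(len(P))];s=np.linalg.lstsq(A,(P**2).sum(1),rcond=None)[0]
    r=np.sqrt(s[2]+s[0]**2+s[1]**2);print(name,np.round(s[:2],4),'diam',round(2*r,4),'res',np.round(np.std(np.linalg.norm(P-s[:2],axis=1)),4),st[k][:4]);return s[:2]
E
python3 - <<'E'
from meas import *
c=cam('top');f=c['frame'];h=cv2.cvtColor(f,cv2.COLOR_BGR2HSV)
wood=(h[...,1]>60)&(h[...,2]>60)&(h[...,0]<30)
bright=(h[...,2]>80)&(h[...,1]<90)
for n,p,m,z in(('base',(238,152),bright,.012),('L',(180,233),wood,.014),('M',(298,216),wood,.014),('S',(372,145),wood,.014),('cup',(433,236),bright,.045),('salt',(318,121),bright,.03),('jam',(152,160),wood,.03),('ram',(482,144),bright,.035)):fit(c,m,z,p,n)
c2=cam('side');f=c2['frame'];h=cv2.cvtColor(f,cv2.COLOR_BGR2HSV)
wood=(h[...,1]>60)&(h[...,2]>60)&(h[...,0]<30)
bright=(h[...,2]>80)&(h[...,1]<90)
for n,p,m,z in(('base',(265,252),bright,.012),('L',(312,300),wood,.014),('M',(325,212),wood,.014),('S',(286,158),wood,.014),('cup',(376,133),bright,.045)):fit(c2,m,z,p,n)
a=cv2.resize(c['frame'][200:300,380:500],None,fx=5,fy=5);cv2.imwrite('pics/cup.png',a)
E
```

```text
base [0.6075 0.1895] diam 0.1651 res 0.0007 [203 118  71  69]
L [0.7534 0.2012] diam 0.5365 res 0.1125 [ 92   0 300 266]
M [0.4527 0.007 ] diam 0.1202 res 0.0007 [291 190  52  52]
S [ 0.619  -0.1562] diam 0.0923 res 0.0006 [365 126  39  39]
cup [ 0.3795 -0.2583] diam 0.0537 res 0.0011 [422 233  25  24]
salt [6.749e-01 1.000e-04] diam 0.0433 res 0.0028 [310 111  17  21]
jam [0.5872 0.3836] diam 0.0538 res 0.003 [140 149  27  22]
ram [ 0.5813 -0.3825] diam 0.0796 res 0.0017 [465 141  35  33]
base [0.608 0.194] diam 0.1651 res 0.0012 [231 223  66  59]
L [0.4872 0.2295] diam 0.2318 res 0.0336 [243 218 123 106]
M [0.4535 0.0116] diam 0.1251 res 0.0031 [316 184  44  40]
S [ 0.6232 -0.1617] diam 0.1127 res 0.0107 [280 136  30  32]
cup [ 0.3807 -0.235 ] diam 0.0773 res 0.009 [368 129  17  22]
```

View pics/cup.png

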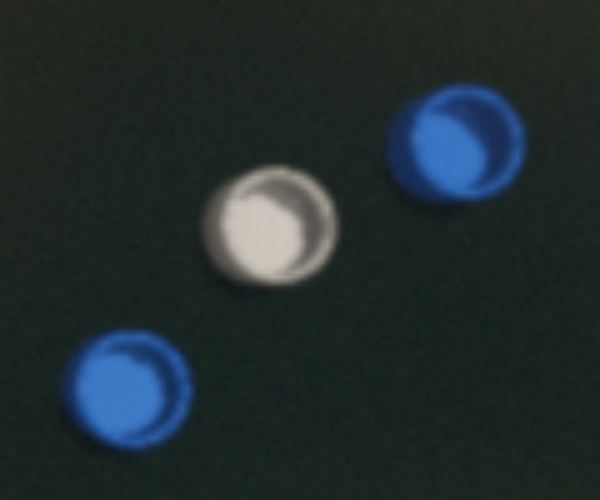

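The crop confirms the grey steel cup at crop (270,225), with a blue look-alike on either side about 100 mm away. The large tray's mask merged with other wood, so I'll tighten it.

```bash
python3 - <<'E'
from meas import *
c=cam('top');f=c['frame'];h=cv2.cvtColor(f,cv2.COLOR_BGR2HSV)
for t in(60,80,100):
    wood=(h[...,1]>60)&(h[...,2]>t)&(h[...,0]<30)
    w=np.zeros_like(wood);w[196:272,170:246]=wood[196:272,170:246];fit(c,w,.014,(190,233),'L')
    fit(c,wood,.014,(298,216),'M');fit(c,wood,.014,(372,145),'S')
h2=(h[...,0]>100)&(h[...,1]>120)&(h[...,2]>60)
for p in((405,285),(472,229)):fit(c,h2,.045,p,'blue')
print(manip.get_state()['q'])
c=cam('wrist');cv2.imwrite('pics/w0.png',c['frame']);print(c['mount'],c['f'],c['cx'],c['cy'],c.keys())
E
```

```text
L [0.4284 0.2508] diam 0.1651 res 0.0081 [174 196  72  70]
M [0.4526 0.007 ] diam 0.1203 res 0.0007 [290 190  53  52]
S [ 0.619  -0.1562] diam 0.0922 res 0.0006 [365 126  39  39]
L [0.4168 0.2603] diam 0.1466 res 0.0007 [175 201  65  65]
M [0.4524 0.0067] diam 0.1185 res 0.0006 [291 191  52  51]
S [ 0.6192 -0.1562] diam 0.0904 res 0.0007 [365 126  39  38]
L [0.4166 0.2605] diam 0.145 res 0.0006 [175 202  64  63]
M [0.4526 0.0065] diam 0.1167 res 0.0007 [292 191  51  51]
S [ 0.6191 -0.1563] diam 0.089 res 0.0007 [365 127  39  37]
blue [ 0.3078 -0.1902] diam 0.0546 res 0.0011 [393 266  26  24]
blue [ 0.4152 -0.3443] diam 0.0574 res 0.0023 [457 217  29  23]
[-7.40822734e+01  1.58276112e+01  8.62565403e+01 -1.12691828e-03
  7.79615137e+01 -6.93360765e+00]
[[-2.21197671e-05  9.59606986e-01  2.81343976e-01  7.25228409e-02]
 [ 9.99999997e-01  4.18299738e-05 -6.40517288e-05 -1.54414306e-03]
 [-7.32330975e-05  2.81343974e-01 -9.59606984e-01 -1.42285996e-01]
 [ 0.00000000e+00  0.00000000e+00  0.00000000e+00  1.00000000e+00]] 306.7779209239078 321.8755882068686 198.57115311967104 dict_keys(['frame', 'fovy', 'cx', 'cy', 'mount', 'eye', 'rotation', 'f'])
```

Request:
servo_tool(deltas=[1,0.24,0.98,0,0.8,1,0.24,0.98,0,0.8,1,0.24,0.98,0,0.8,1,0.24,0.98,0,0.8,1,0.24,0.98,0,0.8], force=40)

```text
time: 0.8
ee_pos: [0.2714, -0.3323, 0.2313]
ee_rot: [[0.682, 0.732, 0.0], [0.732, -0.682, -0.0], [0.0, 0.0, -1.0]]
wrist_force: [0.2, 0.2, 0.4]
grip_width: 0.0853
grip_force: 0.0
```

Request:
servo_tool(deltas=[1,0.24,0.98,0,0.8,1,0.24,0.98,0,0.8,1,0.24,0.98,0,0.8,1,0.24,0.98,0,0.8,1,0.24,0.98,0,0.8])

```text
time: 1.3
ee_pos: [0.3193, -0.1364, 0.2315]
ee_rot: [[0.326, 0.946, 0.001], [0.946, -0.326, -0.0], [-0.0, 0.001, -1.0]]
wrist_force: [1.1, -0.1, -0.3]
grip_width: 0.0857
grip_force: 0.0
```

Request:
servo_tool(deltas=[1,0.24,0.98,0,0.8,1,0.24,0.98,0,0.8,1,0.24,0.98,0,0.8,1,0.24,0.98,0,0.8,1,0.24,0.98,0,0.8])

```text
time: 1.8
ee_pos: [0.3674, 0.0598, 0.2316]
ee_rot: [[-0.088, 0.996, 0.001], [0.996, 0.088, -0.0], [-0.0, 0.001, -1.0]]
wrist_force: [0.4, -0.9, 0.1]
grip_width: 0.0856
grip_force: 0.0
```

Request:
servo_tool(deltas=[1,0.24,0.98,0,0.8,1,0.24,0.98,0,0.8,1,0.24,0.98,0,0.8,1,0.24,0.98,0,0.8,1,0,0,0,0])

```text
time: 2.3
ee_pos: [0.4068, 0.2191, 0.2313]
ee_rot: [[-0.413, 0.911, 0.001], [0.911, 0.413, 0.003], [0.002, 0.002, -1.0]]
wrist_force: [-1.3, -0.4, 0.5]
grip_width: 0.0853
grip_force: 0.0
```

```bash
python3 - <<'E'
from meas import *
c=cam('wrist');cv2.imwrite('pics/w1.png',c['frame']);s=manip.get_state();print(s['time'],s['ee_pos'],s['q'])
print(proj(c,[.417,.26,.068]),proj(c,[.417,.26,.0]),proj(c,[.6075,.19,.012]))
E
```

```text
2.35 [0.40588375 0.21668561 0.2310553 ] [ 1.94176990e+01  5.82735540e+00  9.92253951e+01  3.82060768e-03
  7.49573044e+01 -4.83333396e+00]
(np.float64(346.7513414604891), np.float64(150.94058926249875)) (np.float64(342.26409978311256), np.float64(143.62061207307283)) (np.float64(452.2127731822753), np.float64(255.3589724483561))
```

View pics/w1.png

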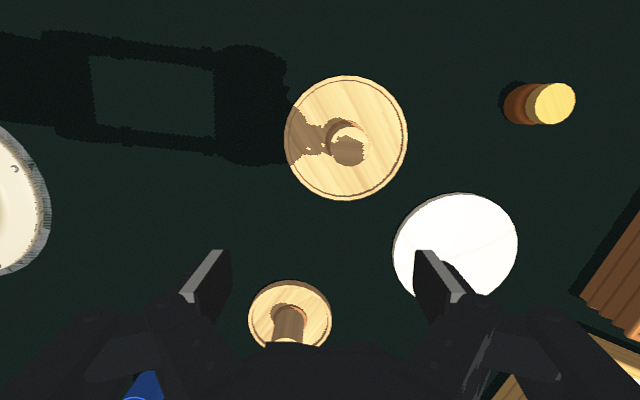

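The wrist view shows the large tray at (346,138), the slab at (455,248) partly behind a finger, the jam jar at (540,103) and the medium tray at (290,315). The tray sits about 7 px from its predicted place, so I'll fit its centre from here.

```bash
cat > wf.py <<'E'
from meas import *
def circ(P):
    A=np.c_[2*P,np.ones(len(P))];s=np.linalg.lstsq(A,(P**2).sum(1),rcond=None)[0]
    return s[:2],2*np.sqrt(s[2]+s[0]**2+s[1]**2)
def edgefit(c,guess,D,z,tol=.012,thr=60):
    """radial outermost bright->dark edge on plane z around guess; robust circle"""
    g=cv2.GaussianBlur(c['frame'],(3,3),0).max(2).astype(float);g0=np.array(guess,float)
    for it in range(4):
        P=[]
        for a in np.linspace(0,2*np.pi,240,endpoint=False):
            rs=np.arange(D/2-tol,D/2+tol,.0003);d=np.array([np.cos(a),np.sin(a)])
            q=np.array([proj(c,[*(g0+r*d),z]) for r in rs]).astype(np.float32)
            if q.min()<1 or q[:,0].max()>638 or q[:,1].max()>398: continue
            v=cv2.remap(g.astype(np.float32),q[:,0][None],q[:,1][None],1)[0]
            dv=v[6:]-v[:-6];k=dv.argmin()
            if dv[k]<-thr: P.append(g0+rs[k+3]*d)
        P=np.array(P)
        for _ in range(5):
            s,dd=circ(P);e=abs(np.linalg.norm(P-s,axis=1)-dd/2);P=P[e<max(2*np.median(e),.0008)]
        g0=s
    return s,dd,len(P)
E
python3 - <<'E'
from wf import *
c=cam('wrist')
print(manip.get_state()['ee_pos'])
for n,g,D,z in(('L',(.417,.265),.144,.014),('base',(.6075,.19),.16,.012)):
    print(n,edgefit(c,g,D,z,.02))
t=cam('top');s=cam('side')
for n,g,D,z in(('L',(.417,.262),.144,.014),('base',(.6075,.19),.16,.012),('M',(.4525,.007),.116,.014),('S',(.619,-.156),.088,.014),('cup',(.3795,-.2583),.05,.045)):
    print(n,edgefit(t,g,D,z,.01,40),edgefit(s,g,D,z,.01,40))
E
```

```text
[0.40533869 0.21521788 0.2310085 ]
L (array([0.41745732, 0.2649988 ]), np.float64(0.1427606073162554), 240)
base (array([0.60874647, 0.19417266]), np.float64(0.15933139062231869), 130)Traceback (most recent call last):
  File "<stdin>", line 8, in <module>
  File "wf.py", line 19, in edgefit
    s,dd=circ(P);e=abs(np.linalg.norm(P-s,axis=1)-dd/2);P=P[e<max(2*np.median(e),.0008)]
         ~~~~^^^
  File "wf.py", line 3, in circ
    A=np.c_[2*P,np.ones(len(P))];s=np.linalg.lstsq(A,(P**2).sum(1),rcond=None)[0]
                                                     ~~~~~~~~~~^^^
    return umr_sum(a, axis, dtype, out, keepdims, initial, where)
numpy.exceptions.AxisError: axis 1 is out of bounds for array of dimension 1
```

The large tray is at (0.4175, 0.2650) and the slab at (0.6087, 0.1942), both with the right diameters and agreeing with the side view. The top camera reads y about 4 mm low. Next I grasp the large tray's pillar.

Request:
servo_tool(deltas=[1,0.15,0.62,0,0,1,0.15,0.625,-0.58,0,1,0,0,-0.9,0,1,0,0,-0.9,0,1,0,0,-0.9,0])

```text
time: 3.0
ee_pos: [0.4178, 0.2633, 0.0994]
ee_rot: [[-0.405, 0.914, 0.001], [0.914, 0.405, 0.0], [-0.0, 0.001, -1.0]]
wrist_force: [0.3, 0.2, -0.5]
grip_width: 0.0853
grip_force: 0.0
```

Request:
servo_tool(deltas=[1,0,0,-0.9,0,1,0,0,-0.6,0,1,0,0,-0.3,0,1,0,0,0,0,1,0,0,0,0])

```text
time: 3.5
ee_pos: [0.4181, 0.2637, 0.0286]
ee_rot: [[-0.406, 0.914, 0.0], [0.914, 0.406, 0.0], [-0.0, 0.0, -1.0]]
wrist_force: [0.3, -0.1, -0.8]
grip_width: 0.0855
grip_force: 0.0
```

Request:
servo_tool(deltas=[0.3,0,0,0,0,0.3,0,0,0,0,0.3,0,0,0,0,0.2,0,0,0,0,0.2,0,0,0,0])

```text
time: 4.0
ee_pos: [0.4178, 0.2647, 0.029]
ee_rot: [[-0.408, 0.913, 0.001], [0.913, 0.408, 0.0], [-0.0, 0.001, -1.0]]
wrist_force: [0.2, -1.7, 5.0]
grip_width: 0.0391
grip_force: 40.0
```

Request:
servo_tool(deltas=[0.2,0,0,0.3,0,0.2,0,0,0.4,0,0.2,0,0,0.5,0,0.2,0.4,-0.15,0,0,0.2,0.6,-0.22,0,0])

```text
time: 4.5
ee_pos: [0.4576, 0.2499, 0.0763]
ee_rot: [[-0.409, 0.912, 0.0], [0.912, 0.409, 0.0], [0.0, 0.0, -1.0]]
wrist_force: [0.3, -0.2, -1.8]
grip_width: 0.0392
grip_force: 40.9
```

Request:
servo_tool(deltas=[0.2,0.7,-0.26,0,0,0.2,0.7,-0.26,0,0,0.2,0.7,-0.26,0,0,0.2,0.7,-0.26,0,0,0.2,0.6,-0.22,0,0])

```text
time: 5.0
ee_pos: [0.5957, 0.1981, 0.0748]
ee_rot: [[-0.407, 0.913, -0.0], [0.913, 0.407, -0.001], [-0.0, -0.0, -1.0]]
wrist_force: [-0.5, -0.5, -2.3]
grip_width: 0.039
grip_force: 40.9
```

Request:
servo_tool(deltas=[0.2,0.37,-0.13,0,0,0.2,0,0,0,0,0.2,0,0,-0.3,0,0.2,0,0,0,0,0.2,0,0,0,0])

```text
time: 5.5
ee_pos: [0.6065, 0.1946, 0.0632]
ee_rot: [[-0.408, 0.913, -0.003], [0.913, 0.408, -0.0], [0.001, -0.003, -1.0]]
wrist_force: [0.1, -0.1, -2.1]
grip_width: 0.0394
grip_force: 40.9
```

```bash
python3 - <<'E'
from wf import *
c=cam('wrist');s=manip.get_state();print(s['time'],s['ee_pos'],s['wrist_force'])
z=cam('side');a=np.vstack([cv2.resize(c['frame'],(480,300)),cv2.resize(z['frame'][180:355,180:460],(480,300))]);cv2.imwrite('pics/p2.png',a)
E
```

```text
5.55 [0.60718185 0.19476513 0.0637923 ] [-0.38618502  0.74177243 -2.21341311]
```

View pics/p2.png

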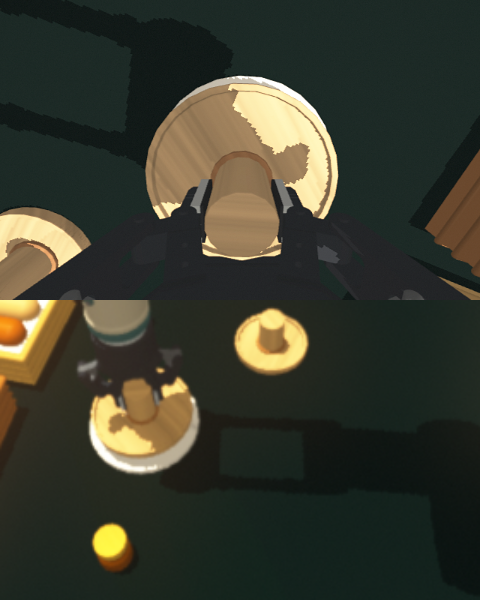

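The held tray hangs level over the slab in both views, with its pillar at wrist (240,200) of the composite. Next I lower it and let go.

Request:
servo_tool(deltas=[0.2,0.04,0,-0.2,0,0.2,0,0,-0.2,0,0.2,0,0,-0.14,0,0.2,0,0,0,0,0.2,0,0,0,0])

```text
time: 6.1
ee_pos: [0.6099, 0.1942, 0.0422]
ee_rot: [[-0.408, 0.913, -0.001], [0.913, 0.408, -0.0], [0.0, -0.001, -1.0]]
wrist_force: [0.6, 0.4, -3.1]
grip_width: 0.0395
grip_force: 40.9
```

Request:
servo_tool(deltas=[0.6,0,0,0,0,0.7,0,0,0,0,0.9,0,0,0,0,1,0,0,0,0,1,0,0,0.1,0])

```text
time: 6.6
ee_pos: [0.6097, 0.1942, 0.0463]
ee_rot: [[-0.407, 0.913, -0.001], [0.913, 0.407, -0.0], [0.0, -0.001, -1.0]]
wrist_force: [0.7, 0.5, -0.7]
grip_width: 0.0854
grip_force: 0.0
```

Request:
servo_tool(deltas=[1,0,0,0.6,0,1,0,0,1,0,1,0,0,1,0,1,0,0,1,0,1,0,0,0.8,0])

```text
time: 7.1
ee_pos: [0.6105, 0.1944, 0.2257]
ee_rot: [[-0.408, 0.913, 0.003], [0.913, 0.408, 0.001], [-0.001, 0.003, -1.0]]
wrist_force: [0.0, 0.2, -0.1]
grip_width: 0.0852
grip_force: 0.0
```

Request:
servo_tool(deltas=[1,0,-0.5,0,0,1,0,-0.5,0,0,1,0,-0.5,0,0,1,0,0,0,0,1,0,0,0,0])

```text
time: 7.6
ee_pos: [0.6101, 0.1344, 0.2229]
ee_rot: [[-0.407, 0.914, 0.0], [0.914, 0.407, 0.001], [0.001, 0.001, -1.0]]
wrist_force: [0.8, 0.7, 0.0]
grip_width: 0.0851
grip_force: 0.0
```

```bash
python3 - <<'E'
from wf import *
c=cam('wrist');s=manip.get_state();print(s['time'],s['ee_pos'],s['q'])
cv2.imwrite('pics/w3.png',c['frame'])
for n,g,D,z in(('L',(.6087,.1942),.144,.026),('base',(.6087,.1942),.16,.012),('pillar',(.6087,.1942),.04,.08)):
    try: print(n,edgefit(c,g,D,z,.008,40))
    except Exception as e: print(n,e)
E
```

```text
7.65 [0.6100731  0.13483585 0.22274329] [ 6.05687841e+00  2.03520533e+01  8.06917079e+01  4.97915191e-02
  7.89308828e+01 -1.79906219e+01]
L (array([0.60848984, 0.19418425]), np.float64(0.15239051478250512), 240)
base (array([0.60960755, 0.19390513]), np.float64(0.1586705643715196), 240)
pillar (array([0.6087373 , 0.19507433]), np.float64(0.03576585708554386), 99)
```

View pics/w3.png

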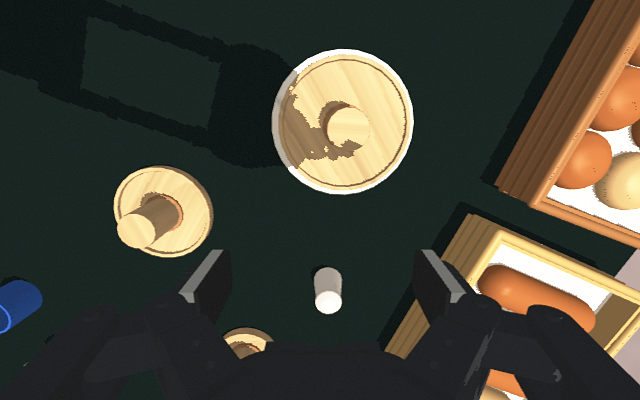

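The large tray stands on the slab at (343,120), its pillar top at (348,127), with a nearly even white ring around it. The medium tray is at (163,212) and the salt shaker at (328,290). I'll redo the tray fit on saturation and measure the medium tray.

```bash
sed -i 's/thr=60):/thr=60,ch=None):/; s/^    g=cv2.*/    g=cv2.GaussianBlur(c["frame"],(3,3),0).max(2).astype(float) if ch is None else ch.astype(float);g0=np.array(guess,float)/' wf.py
python3 - <<'E'
from wf import *
c=cam('wrist')
f=cv2.GaussianBlur(c['frame'],(3,3),0).astype(float);sat=f[...,2]-f[...,0]
sat=255*np.clip((f[...,2]-f[...,0])/(f.max(2)+5),0,1)*(f.max(2)>45)
print('L',edgefit(c,(.6087,.1942),.144,.026,.01,25,sat))
print('base',edgefit(c,(.6087,.1942),.16,.012,.01,40))
print('M',edgefit(c,(.453,.011),.116,.014,.012,40))
E
```

```text
L (array([0.61035864, 0.19493428]), np.float64(0.14202319002831346), 240)
base (array([0.60961313, 0.19389402]), np.float64(0.15869814588140643), 240)
M (array([0.45402324, 0.01107632]), np.float64(0.11528748079829824), 200)
```

The large tray is within 1.5 mm of the slab's axis. The medium tray is at (0.4540, 0.0111), which is where I go next.

Request:
servo_tool(deltas=[1,-0.78,-0.62,0,0,1,-0.78,-0.62,0,0,1,-0.78,-0.62,0,0,1,-0.78,-0.62,0,0,1,-0.78,-0.61,0,0])

```text
time: 8.2
ee_pos: [0.4529, 0.0108, 0.2225]
ee_rot: [[-0.409, 0.912, 0.0], [0.912, 0.409, 0.0], [-0.0, 0.0, -1.0]]
wrist_force: [-0.1, -1.0, 0.9]
grip_width: 0.0853
grip_force: 0.0
```

Request:
servo_tool(deltas=[1,0,0,-0.65,0,1,0,0,-0.9,0,1,0,0,-0.9,0,1,0,0,-0.9,0,1,0,0,-0.8,0])

```text
time: 8.7
ee_pos: [0.454, 0.0115, 0.0553]
ee_rot: [[-0.408, 0.913, 0.0], [0.913, 0.408, 0.0], [0.0, 0.0, -1.0]]
wrist_force: [1.4, 0.5, -0.7]
grip_width: 0.0854
grip_force: 0.0
```

Request:
servo_tool(deltas=[1,0,0,-0.4,0,1,0,0,-0.3,0,1,0,0,0,0,1,0,0,0,0,0.3,0,0,0,0])

```text
time: 9.2
ee_pos: [0.455, 0.0109, 0.0293]
ee_rot: [[-0.408, 0.913, 0.002], [0.913, 0.408, -0.0], [-0.001, 0.002, -1.0]]
wrist_force: [-0.3, -0.7, 0.5]
grip_width: 0.0731
grip_force: 0.0
```

Request:
servo_tool(deltas=[0.2,0,0,0,0,0.2,0,0,0,0,0.2,0,0,0,0,0.2,0,0,0,0,0.2,0,0,0.2,0])

```text
time: 9.7
ee_pos: [0.4532, 0.0108, 0.0363]
ee_rot: [[-0.407, 0.913, -0.002], [0.913, 0.407, 0.0], [0.001, -0.002, -1.0]]
wrist_force: [-0.7, 0.5, -1.9]
grip_width: 0.0388
grip_force: 40.6
```

Request:
servo_tool(deltas=[0.2,0,0,0.5,0,0.2,0,0,0.8,0,0.2,0,0,0.8,0,0.2,0,0,0.7,0,0.2,0,0,0.3,0])

```text
time: 10.2
ee_pos: [0.4554, 0.0105, 0.1635]
ee_rot: [[-0.407, 0.913, 0.005], [0.913, 0.407, -0.001], [-0.003, 0.004, -1.0]]
wrist_force: [0.6, 0.1, -2.4]
grip_width: 0.0393
grip_force: 40.8
```

Request:
servo_tool(deltas=[0.2,0.3,0.35,0,0,0.2,0.5,0.59,0,0,0.2,0.6,0.7,0,0,0.2,0.6,0.71,0,0,0.2,0.6,0.71,0,0])

```text
time: 10.7
ee_pos: [0.5585, 0.1342, 0.1606]
ee_rot: [[-0.407, 0.913, -0.0], [0.913, 0.407, -0.0], [0.0, -0.0, -1.0]]
wrist_force: [-0.3, -0.4, -2.7]
grip_width: 0.0393
grip_force: 40.9
```

Request:
servo_tool(deltas=[0.2,0.6,0.71,0,0,0.2,0.4,0.47,0,0,0.2,0.3,0.35,0,0,0.2,0,0,0,0,0.2,0,0,0,0])

```text
time: 11.2
ee_pos: [0.6092, 0.194, 0.16]
ee_rot: [[-0.408, 0.913, -0.002], [0.913, 0.408, -0.001], [-0.0, -0.002, -1.0]]
wrist_force: [-0.5, -0.2, -3.4]
grip_width: 0.039
grip_force: 40.9
```

```bash
python3 - <<'E'
from wf import *
c=cam('wrist');s=manip.get_state();print(s['time'],s['ee_pos'],s['wrist_force'],s['grip_width'])
z=cam('side');a=np.vstack([cv2.resize(c['frame'],(480,300)),cv2.resize(z['frame'][155:330,140:420],(480,300))]);cv2.imwrite('pics/p4.png',a)
E
```

```text
11.25 [0.60897508 0.19360397 0.16015968] [-0.53963985  0.42920713 -2.80525199] 0.03912578084174852
```

View pics/p4.png

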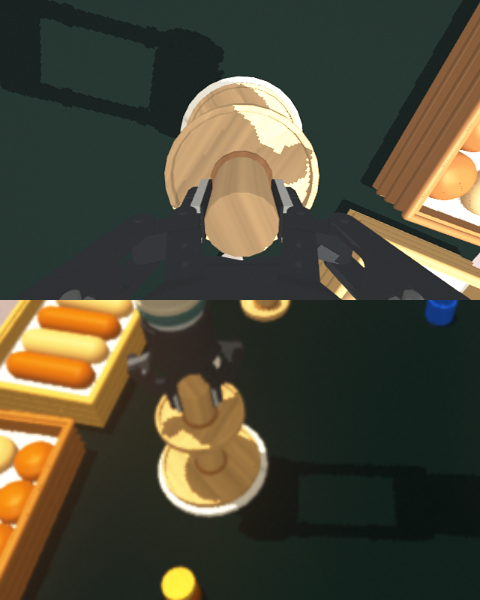

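The medium tray hangs level above the large tray's pillar, at composite (205,430) in the side crop. Next I lower it and release.

Request:
servo_tool(deltas=[0.2,0.03,0.02,-0.4,0,0.2,0,0,-0.4,0,0.2,0,0,-0.3,0,0.2,0,0,-0.15,0,0.2,0,0,0,0])

```text
time: 11.8
ee_pos: [0.6109, 0.1946, 0.1103]
ee_rot: [[-0.407, 0.913, -0.001], [0.913, 0.407, -0.0], [0.0, -0.001, -1.0]]
wrist_force: [0.7, 0.6, -2.1]
grip_width: 0.0391
grip_force: 41.3
```

Request:
servo_tool(deltas=[0.2,0,0,0,0,0.2,0,0,0,0,0.2,0,0,0,0,0.2,0,0,0,0,0.2,0,0,0,0])

```text
time: 12.3
ee_pos: [0.6113, 0.1951, 0.1106]
ee_rot: [[-0.408, 0.913, 0.0], [0.913, 0.408, 0.0], [-0.0, 0.0, -1.0]]
wrist_force: [-0.1, 0.6, -2.7]
grip_width: 0.0391
grip_force: 41.3
```

Request:
servo_tool(deltas=[0.2,0,0,-0.04,0,0.2,0,0,0,0,0.5,0,0,0,0,0.6,0,0,0,0,0.8,0,0,0,0])

```text
time: 12.8
ee_pos: [0.6114, 0.1951, 0.109]
ee_rot: [[-0.408, 0.913, 0.0], [0.913, 0.408, 0.0], [-0.0, 0.0, -1.0]]
wrist_force: [0.3, -0.0, 0.6]
grip_width: 0.0643
grip_force: 0.0
```

Request:
servo_tool(deltas=[1,0,0,0,0,1,0,0,0,0,1,0,0,0.4,0,1,0,0,0.8,0,1,0,0,1,0])

```text
time: 13.3
ee_pos: [0.6101, 0.1948, 0.196]
ee_rot: [[-0.408, 0.913, -0.004], [0.913, 0.408, -0.001], [0.001, -0.004, -1.0]]
wrist_force: [0.8, 0.5, -0.9]
grip_width: 0.0854
grip_force: 0.0
```

Request:
servo_tool(deltas=[1,0,0,1,0,1,0,-0.8,0.8,0,1,0,-0.8,0,0,1,0,0,0,0,1,0,0,0,0])

```text
time: 13.8
ee_pos: [0.6111, 0.1307, 0.2689]
ee_rot: [[-0.406, 0.914, -0.0], [0.914, 0.406, 0.001], [0.001, 0.0, -1.0]]
wrist_force: [-1.2, 0.4, 0.1]
grip_width: 0.0854
grip_force: 0.0
```

```bash
cat > stk.py <<'E'
from wf import *
import sys
def satim(c):
    f=cv2.GaussianBlur(c['frame'],(3,3),0).astype(float)
    return 255*np.clip((f[...,2]-f[...,0])/(f.max(2)+5),0,1)*(f.max(2)>45)
def go(items,c,tol=.008,thr=20):
    for n,g,D,z,ch in items:
        try:print(n,edgefit(c,g,D,z,tol,thr,satim(c) if ch else None))
        except Exception as e:print(n,'fail')
E
python3 - <<'E'
from stk import *
c=cam('wrist');s=manip.get_state();print(s['time'],s['ee_pos'],s['q'][5])
cv2.imwrite('pics/w5.png',c['frame']);g=(.6104,.1949)
go([('base',g,.16,.012,0),('L',g,.144,.026,1),('M',g,.116,.094,1),('M',g,.116,.094,0),('top',g,.04,.148,0)],c)
t=cam('top');go([('M',g,.116,.094,0),('S',(.6195,-.152),.088,.014,0),('cup',(.38,-.254),.05,.045,0)],t)
E
```

```text
13.85 [0.61094463 0.13134802 0.26846098] -18.298159814420423
base (array([0.60979103, 0.19383701]), np.float64(0.15910921377800874), 170)
L (array([0.61447707, 0.1955258 ]), np.float64(0.14850975151784143), 150)
M (array([0.60872839, 0.19614152]), np.float64(0.12180427726455051), 171)
M (array([0.61227367, 0.19581339]), np.float64(0.11503639574633279), 112)
top (array([0.61168469, 0.19588602]), np.float64(0.03815173980574904), 115)
M (array([0.61074075, 0.19700424]), np.float64(0.11000971914997854), 67)
S (array([ 0.61929419, -0.15646301]), np.float64(0.09000931910607723), 205)
cup (array([ 0.37984278, -0.26063026]), np.float64(0.05211956922938141), 197)
```

View pics/w5.png

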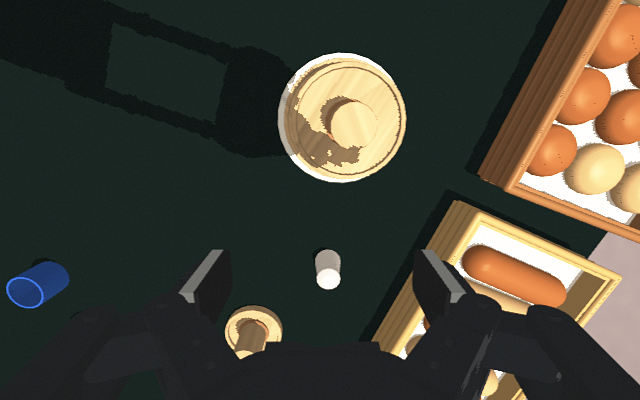

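The medium tray sits on the large tray's pillar, concentric with its pillar top at (352,125). The small tray is at (253,330), and I move to look at it from close by.

Request:
servo_tool(deltas=[1,0,-0.92,0,0,1,0,-0.92,0,0,1,0,-0.92,-0.2,0,1,0,-0.92,-0.2,0,1,0,-0.92,-0.2,0])

```text
time: 14.4
ee_pos: [0.6112, -0.053, 0.244]
ee_rot: [[-0.409, 0.912, -0.001], [0.912, 0.409, 0.001], [0.001, -0.0, -1.0]]
wrist_force: [0.1, 0.2, -1.3]
grip_width: 0.0854
grip_force: 0.0
```

Request:
servo_tool(deltas=[1,0,-0.92,-0.2,0,1,0.1,-0.92,-0.2,0,1,0.1,-0.92,0,0,1,0,-0.92,0,0,1,0,0,0,0])

```text
time: 14.9
ee_pos: [0.6195, -0.204, 0.2274]
ee_rot: [[-0.405, 0.915, -0.001], [0.915, 0.405, -0.002], [-0.001, -0.002, -1.0]]
wrist_force: [-0.5, -0.2, -0.3]
grip_width: 0.0849
grip_force: 0.0
```

Request:
servo_tool(deltas=[1,0,0,0,0,1,0,0,0,0])

```text
time: 15.1
ee_pos: [0.6194, -0.1986, 0.2284]
ee_rot: [[-0.409, 0.913, -0.001], [0.913, 0.409, 0.001], [0.002, -0.0, -1.0]]
wrist_force: [0.7, 0.5, -0.1]
grip_width: 0.0854
grip_force: 0.0
```

```bash
python3 - <<'E'
from stk import *
c=cam('wrist');s=manip.get_state();print(s['time'],s['ee_pos'],s['q'])
cv2.imwrite('pics/w6.png',c['frame'])
go([('S',(.62,-.152),.088,.014,0),('S',(.62,-.152),.088,.014,1),('top',(.62,-.152),.04,.068,0)],c,.01,30)
E
```

```text
15.15 [ 0.61939546 -0.1983728   0.22868271] [-2.39084714e+01  2.24514174e+01  7.65567080e+01  4.38170405e-02
  8.10371424e+01 -4.80655144e+01]
S (array([ 0.62053408, -0.15233467]), np.float64(0.08716097180303019), 240)
S (array([ 0.62067625, -0.15235601]), np.float64(0.08886848983221418), 240)
top (array([ 0.62564963, -0.15637365]), np.float64(0.05135092916415246), 82)
```

View pics/w6.png

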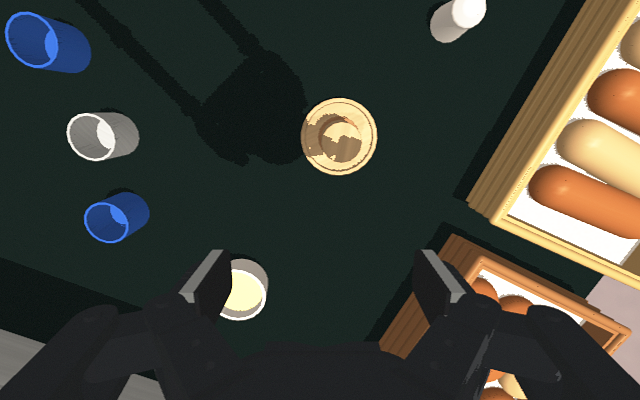

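The small tray is at (340,136), fitted at (0.6206, -0.1523) with the right diameter. The steel cup is at (100,136) between the blue ones, and the ramekin at (243,288). Next I grasp the tray.

Request:
servo_tool(deltas=[1,0.03,0.6,0,0,1,0,0.55,-0.5,0,1,0,0,-0.9,0,1,0,0,-0.9,0,1,0,0,-0.9,0])

```text
time: 15.65
ee_pos: [0.6207, -0.152, 0.1004]
ee_rot: [[-0.41, 0.912, 0.001], [0.912, 0.41, -0.0], [-0.001, 0.001, -1.0]]
wrist_force: [0.8, -0.6, -0.7]
grip_width: 0.0856
grip_force: 0.0
```

Request:
servo_tool(deltas=[1,0,0,-0.9,0,1,0,0,-0.6,0,1,0,0,-0.3,0,1,0,0,0,0,1,0,0,0,0])

```text
time: 16.15
ee_pos: [0.6215, -0.1538, 0.03]
ee_rot: [[-0.408, 0.913, 0.002], [0.913, 0.408, -0.001], [-0.001, 0.002, -1.0]]
wrist_force: [0.7, 0.3, 0.3]
grip_width: 0.0853
grip_force: 0.0
```

Request:
servo_tool(deltas=[0.2,0,0,0,0,0.2,0,0,0,0,0.2,0,0,0,0,0.2,0,0,0,0,0.2,0,0,0,0])

```text
time: 16.65
ee_pos: [0.6211, -0.1544, 0.0301]
ee_rot: [[-0.407, 0.913, 0.002], [0.913, 0.407, -0.001], [-0.001, 0.001, -1.0]]
wrist_force: [-0.3, 0.4, 6.0]
grip_width: 0.0393
grip_force: 40.6
```

Request:
servo_tool(deltas=[0.2,0,0,0.4,0,0.2,0,0,0.8,0,0.2,0,0,0.9,0,0.2,0,0,0.9,0,0.2,0,0,0.9,0])

```text
time: 17.15
ee_pos: [0.6199, -0.154, 0.1857]
ee_rot: [[-0.407, 0.913, -0.001], [0.913, 0.407, 0.0], [0.001, -0.001, -1.0]]
wrist_force: [-0.2, -0.2, -1.1]
grip_width: 0.0393
grip_force: 40.5
```

Request:
servo_tool(deltas=[0.2,0,0,0.7,0,0.2,0,0.3,0.4,0,0.2,0,0.6,0,0,0.2,-0.03,0.8,0,0,0.2,-0.03,0.9,0,0])

```text
time: 17.65
ee_pos: [0.6177, -0.0498, 0.2285]
ee_rot: [[-0.406, 0.914, -0.001], [0.914, 0.406, -0.0], [0.0, -0.0, -1.0]]
wrist_force: [-0.4, 0.4, -1.2]
grip_width: 0.0391
grip_force: 40.5
```

Request:
servo_tool(deltas=[0.2,-0.03,0.9,0,0,0.2,-0.03,0.9,0,0,0.2,-0.03,0.9,0,0,0.2,-0.03,0.9,0,0,0.2,-0.03,0.9,0,0])

```text
time: 18.15
ee_pos: [0.6115, 0.1312, 0.2284]
ee_rot: [[-0.407, 0.913, -0.001], [0.913, 0.407, -0.0], [0.0, -0.001, -1.0]]
wrist_force: [0.3, -0.0, -1.3]
grip_width: 0.0391
grip_force: 40.5
```

Request:
servo_tool(deltas=[0.2,0,0.8,0,0,0.2,0,0.5,0,0,0.2,0,0.32,0,0,0.2,0,0,0,0,0.2,0,0,0,0])

```text
time: 18.65
ee_pos: [0.612, 0.1939, 0.2286]
ee_rot: [[-0.408, 0.913, -0.001], [0.913, 0.408, -0.001], [-0.001, -0.001, -1.0]]
wrist_force: [1.1, -0.3, -1.3]
grip_width: 0.0391
grip_force: 40.5
```

Request:
servo_tool(deltas=[0.2,0,0,0,0,0.2,0,0,0,0])

```text
time: 18.85
ee_pos: [0.6122, 0.1934, 0.229]
ee_rot: [[-0.406, 0.914, 0.0], [0.914, 0.406, -0.0], [-0.0, -0.0, -1.0]]
wrist_force: [0.7, -0.5, -1.4]
grip_width: 0.0394
grip_force: 40.5
```

```bash
python3 - <<'E'
from wf import *
c=cam('wrist');s=manip.get_state();print(s['time'],s['ee_pos'],s['wrist_force'],s['grip_width'])
z=cam('side');a=np.vstack([cv2.resize(c['frame'],(480,300)),cv2.resize(z['frame'][125:300,140:420],(480,300))]);cv2.imwrite('pics/p7.png',a)
E
```

```text
18.9 [0.61224405 0.19358785 0.22900304] [-0.19424683 -0.07123915 -1.07202348] 0.038706810138617764
```

View pics/p7.png

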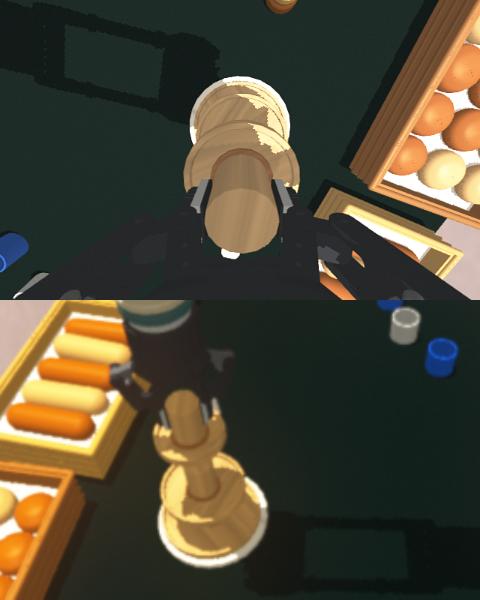

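The small tray hangs level above the stack, at composite (190,435) in the side crop, and everything lines up. Next I lower it.

Request:
servo_tool(deltas=[0.2,0,0.02,-0.4,0,0.2,0,0,-0.4,0,0.2,0,0,-0.3,0,0.2,0,0,-0.12,0,0.2,0,0,0,0])

```text
time: 19.45
ee_pos: [0.6117, 0.1952, 0.1794]
ee_rot: [[-0.407, 0.913, -0.001], [0.913, 0.407, -0.0], [0.0, -0.001, -1.0]]
wrist_force: [-0.5, 0.6, -1.6]
grip_width: 0.0394
grip_force: 40.5
```

Request:
servo_tool(deltas=[0.2,0,0,-0.02,0,0.2,0,0,0,0,0.2,0,0,0,0,0.2,0,0,0,0])

```text
time: 19.85
ee_pos: [0.6123, 0.1956, 0.1798]
ee_rot: [[-0.408, 0.913, 0.001], [0.913, 0.408, 0.0], [-0.0, 0.001, -1.0]]
wrist_force: [0.1, 0.2, -1.7]
grip_width: 0.0393
grip_force: 40.5
```

Request:
servo_tool(deltas=[0.2,0,0,-0.04,0,0.2,0,0,0,0,0.5,0,0,0,0,0.6,0,0,0,0,0.8,0,0,0,0])

```text
time: 20.35
ee_pos: [0.6121, 0.1955, 0.1777]
ee_rot: [[-0.408, 0.913, 0.0], [0.913, 0.408, -0.0], [-0.0, 0.0, -1.0]]
wrist_force: [-0.8, 1.0, -0.1]
grip_width: 0.0641
grip_force: 0.0
```

Request:
servo_tool(deltas=[1,0,0,0,0,1,0,0,0,0,1,0,0,0.4,0,1,0,0,0.8,0,1,0,0,1,0])

```text
time: 20.85
ee_pos: [0.611, 0.1952, 0.2648]
ee_rot: [[-0.407, 0.913, -0.004], [0.913, 0.407, -0.001], [0.001, -0.004, -1.0]]
wrist_force: [0.8, -1.0, -0.6]
grip_width: 0.0852
grip_force: 0.0
```

Request:
servo_tool(deltas=[1,0,0,1,0,1,0,-0.8,0.8,0,1,0,-0.8,0,0,1,0,0,0,0,1,0,0,0,0])

```text
time: 21.35
ee_pos: [0.612, 0.1311, 0.3377]
ee_rot: [[-0.406, 0.914, -0.0], [0.914, 0.406, 0.001], [0.001, 0.0, -1.0]]
wrist_force: [-0.0, 0.1, -0.5]
grip_width: 0.0851
grip_force: 0.0
```

```bash
python3 - <<'E'
from stk import *
c=cam('wrist');s=manip.get_state();print(s['time'],s['ee_pos'],s['q'][5])
z=cam('side');a=np.vstack([cv2.resize(c['frame'],(480,300)),cv2.resize(z['frame'][125:300,140:420],(480,300))]);cv2.imwrite('pics/p8.png',a);g=(.6118,.1955)
go([('S',g,.088,.162,1),('S',g,.088,.162,0),('top',g,.04,.216,0),('M',g,.116,.094,0)],c)
E
```

```text
21.4 [0.6118417  0.13174544 0.33726242] -18.270734175975928
S (array([0.60430586, 0.19626299]), np.float64(0.10002578602307445), 92)
S (array([0.61284873, 0.19683701]), np.float64(0.08814711185547193), 88)
top (array([0.61859262, 0.20087168]), np.float64(0.050877541590050236), 131)
M (array([0.61314292, 0.19483454]), np.float64(0.11850714503175985), 83)
```

View pics/p8.png

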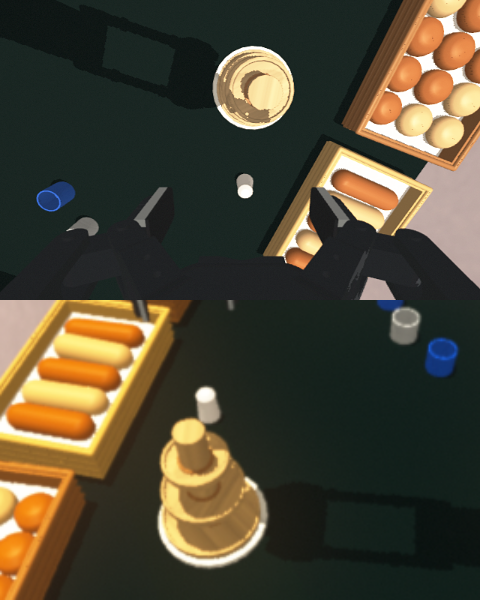

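The stack of three is straight and upright, with its pillar top at composite (187,430) in the side crop. Next I go for the steel cup, and the present yaw already closes across the line of the blue cups.

Request:
servo_tool(deltas=[1,-0.44,-0.9,0,0,1,-0.44,-0.9,0,0,1,-0.44,-0.9,0,0,1,-0.44,-0.9,0,0,1,-0.44,-0.9,-0.3,0])

```text
time: 21.95
ee_pos: [0.5243, -0.0488, 0.3265]
ee_rot: [[-0.409, 0.912, 0.003], [0.912, 0.409, -0.0], [-0.001, 0.002, -1.0]]
wrist_force: [0.3, -0.5, 0.7]
grip_width: 0.0854
grip_force: 0.0
```

Request:
servo_tool(deltas=[1,-0.44,-0.9,-0.4,0,1,-0.44,-0.9,-0.4,0,1,-0.44,-0.9,-0.4,0,1,-0.44,-0.9,-0.4,0,1,-0.44,-0.9,-0.4,0])

```text
time: 22.45
ee_pos: [0.4356, -0.2288, 0.2447]
ee_rot: [[-0.409, 0.913, -0.0], [0.913, 0.409, 0.001], [0.001, 0.0, -1.0]]
wrist_force: [0.9, 0.4, 0.2]
grip_width: 0.0855
grip_force: 0.0
```

Request:
servo_tool(deltas=[1,-0.44,-0.9,-0.3,0,1,-0.44,-0.9,0,0,1,0,0,0,0,1,0,0,0,0,1,0,0,0,0])

```text
time: 22.95
ee_pos: [0.4015, -0.2993, 0.2335]
ee_rot: [[-0.409, 0.913, 0.0], [0.913, 0.409, 0.001], [0.001, 0.001, -1.0]]
wrist_force: [0.6, 0.1, -0.4]
grip_width: 0.0851
grip_force: 0.0
```

```bash
python3 - <<'E'
from stk import *
c=cam('wrist');s=manip.get_state();print(s['time'],s['ee_pos'],s['q'])
cv2.imwrite('pics/w9.png',c['frame']);print(proj(c,[.381,-.255,.045]))
go([('cup',(.381,-.255),.05,.045,0),('cup44in',(.381,-.255),.05,.045,0)],c,.006,25)
go([('cup',(.381,-.255),.05,.045,0)],c,.01,25)
E
```

```text
23.0 [ 0.40156966 -0.29920836  0.2336486 ] [-4.46851407e+01  9.31396053e+00  9.46236043e+01  4.14920725e-02
  7.60863725e+01 -6.88504728e+01]
(np.float64(320.2406618229746), np.float64(132.66024366207722))
cup (array([ 0.3808318 , -0.25616215]), np.float64(0.04970665914346508), 240)
cup44in (array([ 0.3808318 , -0.25616215]), np.float64(0.04970665914346508), 240)
cup (array([ 0.38085239, -0.25616605]), np.float64(0.04969636810011754), 240)
```

View pics/w9.png

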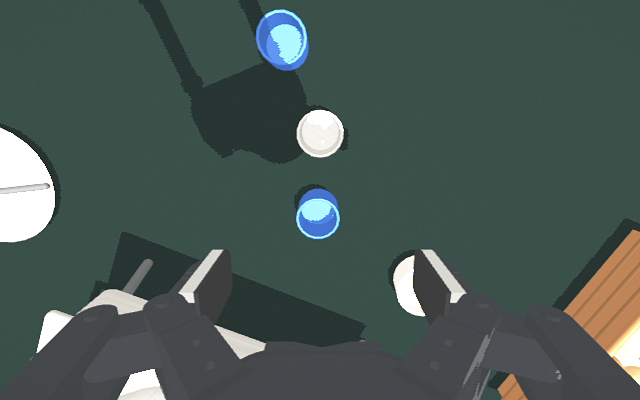

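The steel cup is at (320,133), fitted at (0.3808, -0.2562) with a diameter of 49.7 mm. The blue cups are at (282,40) and (318,215), clear of the fingers, which close left to right.

Request:
servo_tool(deltas=[1,-0.26,0.53,0,0,1,-0.26,0.54,-0.5,0,1,0,0,-0.9,0,1,0,0,-0.9,0,1,0,0,-0.9,0])

```text
time: 23.5
ee_pos: [0.381, -0.2564, 0.1053]
ee_rot: [[-0.41, 0.912, 0.002], [0.912, 0.41, -0.001], [-0.002, 0.001, -1.0]]
wrist_force: [-0.2, -0.0, -0.5]
grip_width: 0.0857
grip_force: 0.0
```

Request:
servo_tool(deltas=[1,0,0,-0.9,0,1,0,0,-0.7,0,1,0,0,-0.5,0,1,0,0,-0.25,0,1,0,0,0,0])

```text
time: 24.0
ee_pos: [0.38, -0.2564, 0.0109]
ee_rot: [[-0.409, 0.913, -0.002], [0.913, 0.409, 0.002], [0.002, -0.001, -1.0]]
wrist_force: [0.7, -0.2, 0.3]
grip_width: 0.0854
grip_force: 0.0
```

Request:
servo_tool(deltas=[1,0,0,0,0,0.3,0,0,0,0,0.3,0,0,0,0,0.3,0,0,0,0,0.3,0,0,0,0])

```text
time: 24.5
ee_pos: [0.3806, -0.2582, 0.0129]
ee_rot: [[-0.407, 0.913, 0.002], [0.913, 0.407, -0.001], [-0.002, 0.001, -1.0]]
wrist_force: [-0.4, 0.3, 6.3]
grip_width: 0.0486
grip_force: 41.1
```

Request:
servo_tool(deltas=[0.3,0,0,0,0,0.3,0,0,0.2,0,0.3,0,0,0.3,0])

```text
time: 24.8
ee_pos: [0.3796, -0.2574, 0.032]
ee_rot: [[-0.407, 0.913, -0.001], [0.913, 0.407, 0.001], [0.001, -0.0, -1.0]]
wrist_force: [0.5, -0.2, -1.3]
grip_width: 0.0487
grip_force: 41.6
```

Request:
servo_tool(deltas=[0.3,0,0,0.6,0,0.3,0,0,0.9,0,0.3,0,0,0.9,0,0.3,0,0,0.9,0,0.3,0,0,0.9,0])

```text
time: 25.3
ee_pos: [0.3796, -0.2574, 0.2018]
ee_rot: [[-0.407, 0.913, 0.001], [0.913, 0.407, -0.0], [-0.001, 0.0, -1.0]]
wrist_force: [0.2, -0.0, -1.8]
grip_width: 0.0485
grip_force: 41.6
```

Request:
servo_tool(deltas=[0.3,0,0,0.9,0,0.3,0,0,0.8,0,0.3,0,0,0.56,0,0.3,0.2,0.4,0,0,0.3,0.41,0.8,0,0])

```text
time: 25.8
ee_pos: [0.4043, -0.2109, 0.2916]
ee_rot: [[-0.404, 0.915, 0.002], [0.915, 0.404, -0.003], [-0.003, 0.001, -1.0]]
wrist_force: [0.7, -0.1, -0.1]
grip_width: 0.0486
grip_force: 41.6
```

Request:
servo_tool(deltas=[0.3,0.46,0.9,0,0,0.3,0.46,0.9,0,0,0.3,0.46,0.9,0,0,0.3,0.46,0.9,0,0,0.3,0.46,0.9,0,0])

```text
time: 26.3
ee_pos: [0.4965, -0.0281, 0.2907]
ee_rot: [[-0.407, 0.913, 0.001], [0.913, 0.407, -0.0], [-0.0, 0.0, -1.0]]
wrist_force: [-0.2, -0.5, -0.1]
grip_width: 0.0483
grip_force: 41.6
```

Request:
servo_tool(deltas=[0.3,0.46,0.9,0,0,0.3,0.46,0.9,0,0,0.3,0.46,0.9,0,0,0.3,0.46,0.9,0,0,0.3,0.46,0.9,0,0])

```text
time: 26.8
ee_pos: [0.5885, 0.1517, 0.2906]
ee_rot: [[-0.408, 0.913, 0.0], [0.913, 0.408, -0.0], [-0.0, 0.0, -1.0]]
wrist_force: [0.9, -0.4, -0.6]
grip_width: 0.0485
grip_force: 41.6
```

Request:
servo_tool(deltas=[0.3,0.31,0.6,0,0,0.3,0.26,0.5,0,0,0.3,0,0,0,0,0.3,0,0,0,0,0.3,0,0,0,0])

```text
time: 27.3
ee_pos: [0.6107, 0.1933, 0.2904]
ee_rot: [[-0.407, 0.913, -0.0], [0.913, 0.407, -0.001], [-0.0, -0.001, -1.0]]
wrist_force: [-0.5, 0.7, -0.5]
grip_width: 0.0485
grip_force: 41.7
```

```bash
python3 - <<'E'
from wf import *
c=cam('wrist');s=manip.get_state();print(s['time'],s['ee_pos'],s['wrist_force'],s['grip_width'])
z=cam('side');a=np.vstack([cv2.resize(c['frame'],(480,300)),cv2.resize(z['frame'][125:300,140:420],(480,300))]);cv2.imwrite('pics/p10.png',a)
E
```

```text
27.35 [0.61075484 0.19325897 0.29050706] [-0.56256174  0.12305523 -1.71889716] 0.04835881148788861
```

View pics/p10.png

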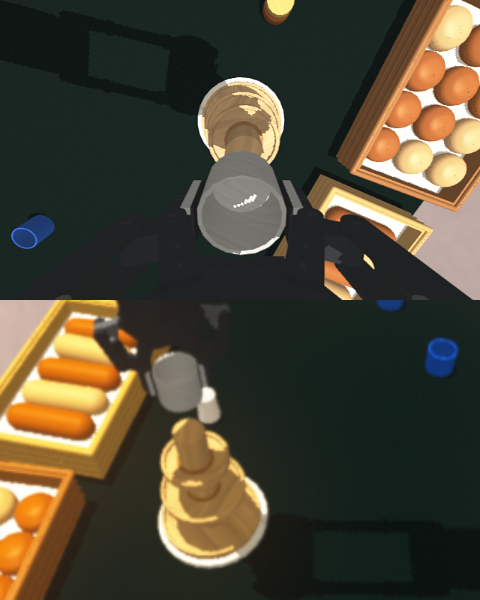

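The steel cup hangs upright above the small tray's pillar, composite (175,380) over (190,435) in the side crop, and is held evenly. Next I correct 1–2 mm and lower it.

Request:
servo_tool(deltas=[0.3,0.03,0.05,-0.4,0,0.3,0,0,-0.5,0,0.3,0,0,-0.3,0,0.3,0,0,-0.25,0,0.3,0,0,-0.05,0])

```text
time: 27.9
ee_pos: [0.6118, 0.1957, 0.229]
ee_rot: [[-0.407, 0.913, -0.002], [0.913, 0.407, -0.0], [0.0, -0.002, -1.0]]
wrist_force: [-0.2, 0.1, -0.7]
grip_width: 0.049
grip_force: 41.7
```

Request:
servo_tool(deltas=[0.3,0,0,0,0,0.3,0,0,0,0,0.3,0,0,0,0])

```text
time: 28.2
ee_pos: [0.613, 0.1964, 0.231]
ee_rot: [[-0.408, 0.913, 0.002], [0.913, 0.408, 0.0], [-0.0, 0.002, -1.0]]
wrist_force: [0.6, 0.0, -0.4]
grip_width: 0.0485
grip_force: 41.7
```

Request:
servo_tool(deltas=[0.3,0,0,-0.03,0,0.3,0,0,-0.02,0,0.3,0,0,0,0,0.3,0,0,0,0])

```text
time: 28.6
ee_pos: [0.6127, 0.1964, 0.2289]
ee_rot: [[-0.408, 0.913, 0.001], [0.913, 0.408, 0.0], [-0.0, 0.001, -1.0]]
wrist_force: [0.4, -0.0, 4.3]
grip_width: 0.0482
grip_force: 42.0
```

Contact shows as +4 N, so I release, back away upward and check.

Request:
servo_tool(deltas=[0.65,0,0,0,0,0.7,0,0,0,0,0.85,0,0,0,0,1,0,0,0,0,1,0,0,0,0])

```text
time: 29.1
ee_pos: [0.6125, 0.1963, 0.2279]
ee_rot: [[-0.407, 0.913, -0.0], [0.913, 0.407, -0.0], [0.0, -0.0, -1.0]]
wrist_force: [-0.1, -0.6, 0.6]
grip_width: 0.0854
grip_force: 0.0
```

Request:
servo_tool(deltas=[1,0,0,0.2,0,1,0,0,0.6,0,1,0,0,1,0,1,0,0,1,0,1,0,-0.7,0.5,0])

```text
time: 29.6
ee_pos: [0.6134, 0.1709, 0.3648]
ee_rot: [[-0.411, 0.912, 0.007], [0.912, 0.411, 0.003], [0.0, 0.007, -1.0]]
wrist_force: [0.3, -0.5, 0.3]
grip_width: 0.0854
grip_force: 0.0
```

Request:
servo_tool(deltas=[1,0,-0.9,0,0,1,0,-0.5,0,0,1,0,0,0,0,1,0,0,0,0,1,0,0,0,0])

```text
time: 30.1
ee_pos: [0.6124, 0.1132, 0.3603]
ee_rot: [[-0.408, 0.913, 0.0], [0.913, 0.408, 0.001], [0.001, 0.0, -1.0]]
wrist_force: [0.1, -0.3, -0.6]
grip_width: 0.0852
grip_force: 0.0
```

```bash
python3 - <<'E'
from stk import *
c=cam('wrist');s=manip.get_state();print(s['time'],s['ee_pos'],s['wrist_force'])
z=cam('side');a=np.vstack([cv2.resize(c['frame'],(480,300)),cv2.resize(z['frame'][125:300,140:420],(480,300))]);cv2.imwrite('pics/p11.png',a)
go([('cup',(.6125,.1962),.05,.261,0)],c,.006,20)
E
```

```text
30.15 [0.61243691 0.11330575 0.36011814] [-0.27718133  0.64350989 -0.92571763]
cup (array([0.61321799, 0.19794442]), np.float64(0.04934887233853424), 140)
```

View pics/p11.png

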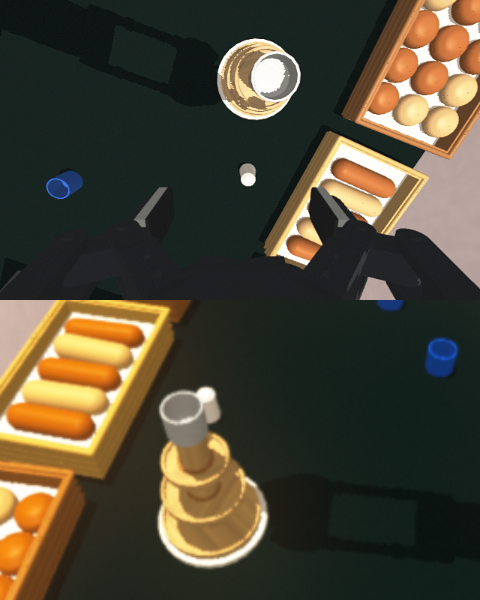

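The steel cup stands upright and centred on the tower, at side composite (185,418), fitted at (0.613, 0.198). That is within 2 mm of the small tray's axis, and the robot is clear.

```bash
python3 -c "
from bench import manip
print(manip.sign_off())"
```

```text
the job is handed in; nothing more can be done
None
```

The pastry stand is built and handed in at about 30 s: slab, large, medium and small tray, steel cup, each measured within about 2 mm of the piece below; salt shaker, jam jar, ramekin and blue cups were not touched. The sign-off gave no verdict.

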